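# Hang the tall rinse cup to drain at the pit table

## Task

Pick up the taller of the two white rinse cups that stand mouth-down on the pit mat and hang it mouth-down on the longer of the two leaning pegs in the drip tray. Lower it over the peg until it is fully seated, with the peg's tip against the inside of its closed end, and only then let go, so that it stays hanging there. Leave the short cup standing where it is.

Things in the scene. Friction and masses are not known exactly. Their poses are not given: they have to be found in the camera images.
- tall_cup: the cup to hang: white rigid plastic, round, 75 mm tall, standing mouth-down. Outside diameter 56 mm at the mouth, 52 mm at the closed end; walls and closed end 3 mm thick, so 72 mm deep inside; 50 to 100 g. Origin: centre of the mouth (on the mat at the start); z points from the mouth to the closed end (up when mouth-down). Its yaw does not matter.
- short_cup: bystander: a like white cup only 45 mm tall, 56 mm across the mouth, 52 mm at the closed end, also standing mouth-down. Origin: centre of its mouth; z up.
- long_peg_tip (a point): the longer peg's tip: a fixed 12 mm aluminium rod with a black rubber ball end (20 mm across), standing on a black foot disc in the steel drip tray. Point: the very end of the ball, 142 mm above the mat. Site z is vertical. The peg leans 25 deg from vertical towards the point's -x (roughly to the robot): from the tip it runs 145 mm down along (sin 25, 0, -cos 25) in point axes.
- short_peg_tip (a point): the tip of the shorter peg in the same tray, same make, lean, direction and axes, 75 mm long, tip about 79 mm above the mat; its foot is 124 mm to one side or the other of the long peg's foot along the point's y. Too short for the tall cup.
Not all that is in view belongs to the job. Leave any blue or yellow look-alike of the part that bears long_peg_tip alone. What is shaped like the tall_cup but purple is not meant.

How it is judged (in metres and radians):
On the way, in this order (a step that is already met when the one before it is completed fails the run):
1. the tall cup is lifted off the mat in the gripper: its mouth more than 40 mm up (height (world z) of tall_cup above 0.04 m and contact force between tall_cup and the fingers above 0.5 N), for 0.1 s.
2. still held, the cup is lowered over the long peg until the tip is at least 55 mm inside its mouth (contact force between tall_cup and the fingers above 0.5 N and z of long_peg_tip in the frame of tall_cup between 0.055 and 0.08 m and x of long_peg_tip in the frame of tall_cup between -0.027 and 0.027 m and y of long_peg_tip in the frame of tall_cup between -0.027 and 0.027 m), for 0.1 s.
At the end, for the whole second after the job is handed in: The tall cup hangs at rest (under 30 mm/s), mouth down (axis within 43 degrees of vertical), the long peg's tip 60 to 80 mm inside its mouth and within 27 mm of the cup's axis in x and in y; the short cup stands (within 0.2 rad) within 30 mm of where it was (z of long_peg_tip in the frame of tall_cup between 0.06 and 0.08 m and x of long_peg_tip in the frame of tall_cup between -0.027 and 0.027 m and y of long_peg_tip in the frame of tall_cup between -0.027 and 0.027 m and angle between tall_cup's own z axis and vertical below 0.75 rad and linear speed of tall_cup below 0.03 m/s and distance of short_cup from where it was at the start of the episode below 0.03 m and angle between short_cup's own z axis and vertical below 0.2 rad); the robot touches nothing.
It fails at once if the short cup is moved more than 30 mm or tipped over (distance of short_cup from where it was at the start of the episode above 0.03 m or angle between short_cup's own z axis and vertical above 0.5 rad).
It also fails if it takes over 42 s, if anything falls off the work surface, if the arm or the gripper's body presses on something with over 40 N, if the wrist force passes 120 N, or if a joint passes its speed limit or range.

## Robot

A 7-joint arm with a two-finger parallel gripper is mounted at the origin on the work surface. World frame = base frame: x ahead of the robot, y to its left, z up, the work surface at z = 0. Lengths are in m, angles in degrees, forces in N, time in s.
With the tool pointing down it reaches from about 0.425 to 0.8 m from the base axis. Payload 8.3 kg.
Tool frame: the origin (TCP) lies midway between the tips of the shut fingers; the grasp point (between the pads) lies robot.tcp_to_grasp behind it (robot.tcp_to_grasp is the distance from the TCP to the grasp point, in m); z points along the fingers, y is the direction in which the jaws open and shut (so a half turn about z gives the same grasp; the last joint's range is limited). The gripper opens to 85 mm and grips with 20 to 120 N. Pads are 22 mm wide; open, the fingers measure 114 mm over their backs; the gripper's body (76 mm by 85 mm) begins 54 mm behind the grasp point. The pads swing forward as they close: fully open they stand 13 mm farther back than shut.
Start: joints at [65.552, 21.967, 0.94, 78.501, -0.361, 79.538, -2.664], TCP at [0.222, -0.584, 0.231] pointing down, gripper open.
Joint ranges: [-169.22, 169.22], [-14.56, 117.87], [-87.37, 89.26], [10.42, 133.3], [-82.24, 262.24], [0.94, 117.77], [-172.7, 172.7]. Speed limits (degrees/s): [136.94, 136.94, 172.46, 172.46, 180, 180, 180].

## Interface

Orientations are given as [roll, pitch, yaw] about the fixed x, y, z axes, in that order (R = Rz(yaw) Ry(pitch) Rx(roll)).
In Python, from workcell import robot gives the robot as it stands. The module is installed in compiled form; this text tells all that it offers.
- The arm moves only by the tool drive_tool, never from a script. Its argument "deltas" is a list of rows, each a list of 3 entries, a list of its own where there are three numbers: the shift along the tool's x, y, z in m, then the turn about the tool's z in rad, then the finger opening in m, from 0 to 0.0854. In form: [[[x, y, z], roll, claw], ...]. A call has exactly 5 rows; each row is the pose to reach, as a shift and turn from the pose measured when the call began, along the tool's axes at that moment; what a row does not reach only later rows make up. A row lasts 1/12 s, in which the tool goes at most 41.7 mm and 7.16 degrees, less where a joint would pass 70% of its speed; a pose out of reach is approached as far as the arm can. A call with a gripper value outside its range is refused whole. The fingers move at their own pace and stop on an object; "squeeze" is the grip in N (left out, the last holds). Time passes only in rows, so rows that repeat a pose let the fingers close, or fill a call up. It gives the time, the measured TCP pose, the force and the opening at its end, in the units of the state.
- robot.state(): the state, without advancing time (a new reading comes with each control period).
- robot.snapshot(name): name is "scene" or "top"; returns the picture (480x640x3 uint8, red, green, blue); there is no depth.
- robot.calibration(name): a dict with "intrinsics" (3x3 intrinsics, pixels), "world_to_cam" (4x4, takes a point from world to camera coordinates). Camera axes: x right, y down, z forward; pixel columns grow to the right and rows downward; lengths in m; the calibration is good to about 2 mm. A picture is of the moment at which its call begins. calibration takes no time and is no camera call.
- robot.hand_in(): hands the job in, once; it reports no verdict.
The state is a dict: "clock": time; "q": joint angles; "joint_vel": joint speeds; "tau": joint torques, N m; "tool_pos": TCP position; "orientation": TCP orientation; "wrist_force": force on the tool from outside, world axes, zero at the start; "wrist_torque": the same for the moment, N m; "grip_width": finger opening in m.
Only numpy, scipy, OpenCV 4.12 (cv2) and the standard library are available. Lean on these libraries where they do the work, as an engineer would, in place of code of your own. Each camera call takes 0.05 s, during which the arm holds its last target. There are 200 camera calls.

## Working session

There is one attempt and no reset: what is moved stays moved. The work goes in short steps, Python scripts to look and compute and a tool call to move; the robot and the scene stay as the last step left them, time stands still between calls to the robot, and variables do not carry over. Pictures are saved under pics/ and viewed, about 8 in all and at most 12, crops included, and the job is handed in when it is done.

Besides the shell and the picture viewer there is one more tool, called after "Call:" as name(argument=value, ...) on one line, values as JSON. drive_tool: Moves the arm, as the interface text tells. Its arguments: {"type":"object","properties":{"deltas":{"type":"array"},"squeeze":{"type":"number"}},"required":["deltas"]}

```bash
mkdir -p pics; python3 - <<'E'
from workcell import robot
import cv2
print(robot.state()); print(robot.tcp_to_grasp)
for n in("scene","top"):
    cv2.imwrite(f"pics/{n}0.png",robot.snapshot(n)[:,:,::-1]); print(robot.calibration(n))
E
```

```text
{'clock': 0.0, 'q': array([65.55199195, 22.01404432,  0.9369746 , 78.56248466, -0.35967254,
       79.53801082, -2.66350851]), 'joint_vel': array([-0.0119732 , -0.01682395, -0.09926852,  0.01044787, -0.04920689,
       -0.13429869,  0.03354206]), 'tau': array([ 7.58185924e-04, -6.27602434e+01,  8.44702162e-01, -3.71821547e+01,
        1.65204064e-02,  1.43459940e-02, -6.68448797e-05]), 'tool_pos': array([ 0.22224659, -0.58360341,  0.23028256]), 'orientation': array([-1.79888334e+02,  2.82338947e-03,  2.08498315e+01]), 'wrist_force': array([ 0.49098286,  0.37268416, -0.58119276]), 'wrist_torque': array([-0.03065978, -0.01739046,  0.01031657]), 'grip_width': 0.08508100564823547}
0.0187
{'intrinsics': array([[433.35408704,   0.        , 319.66063041],
       [  0.        , 433.35408704, 251.15960818],
       [  0.        ,   0.        ,   1.        ]]), 'world_to_cam': array([[-0.74506837,  0.66682318,  0.01483159,  0.39796611],
       [ 0.56260594,  0.64025529, -0.5230179 , -0.21957429],
       [-0.35825646, -0.38133975, -0.85219265,  1.22368279],
       [ 0.        ,  0.        ,  0.        ,  1.        ]])}
{'intrinsics': array([[453.59721131,   0.        , 324.16964642],
       [  0.        , 453.59721131, 230.26320974],
       [  0.        ,   0.        ,   1.        ]]), 'world_to_cam': array([[-0.00651238, -0.9999538 , -0.00707083, -0.03513475],
       [-0.98132667,  0.00775009, -0.19219234,  0.50902056],
       [ 0.19223826,  0.00568716, -0.9813318 ,  1.04599087],
       [ 0.        ,  0.        ,  0.        ,  1.        ]])}
```

View pics/scene0.png

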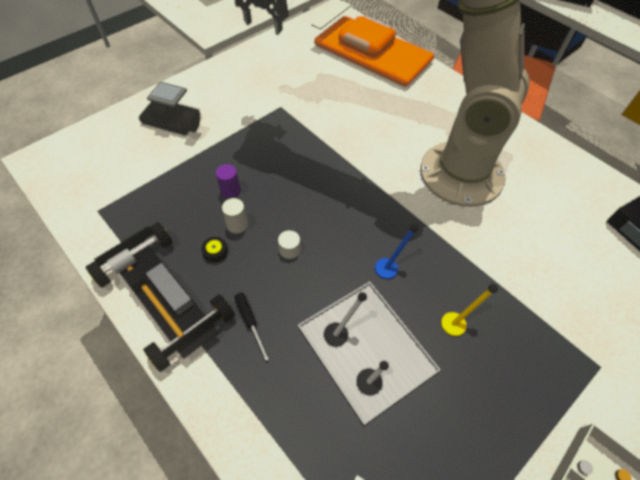

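View pics/top0.png

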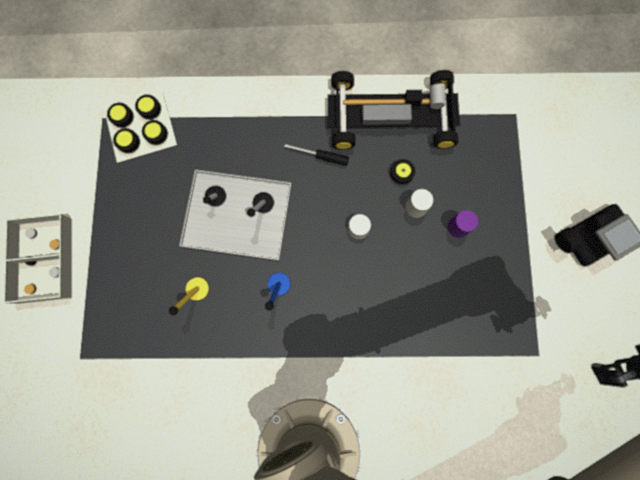

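```bash
cat > h.py <<'E'
from workcell import robot
import cv2, numpy as np
def ray(n,uv):
    c=robot.calibration(n); T=c["world_to_cam"]; R,t=T[:3,:3],T[:3,3]
    return -R.T@t, R.T@np.linalg.solve(c["intrinsics"],[*uv,1])
def plane(n,uv,z):
    o,d=ray(n,uv); return o+d*(z-o[2])/d[2]
def tri(a,b):  # scene px, top px
    P=[robot.calibration(n)["intrinsics"]@robot.calibration(n)["world_to_cam"][:3] for n in("scene","top")]
    X=cv2.triangulatePoints(*P,np.float64(a).reshape(2,1),np.float64(b).reshape(2,1)).ravel(); return X[:3]/X[3]
def proj(n,p):
    c=robot.calibration(n); q=c["intrinsics"]@(c["world_to_cam"]@[*p,1])[:3]; return q[:2]/q[2]
E
python3 - <<'E'
from h import *
S=cv2.imread("pics/scene0.png");T=cv2.imread("pics/top0.png")
def crop(I,x,y,w,h,k): return cv2.resize(I[y:y+h,x:x+w],None,fx=k,fy=k,interpolation=cv2.INTER_CUBIC)
a=np.hstack([crop(S,205,185,100,80,4),crop(S,315,285,100,80,4)])
b=np.hstack([crop(T,345,175,100,70,4),crop(T,195,175,100,70,4)])
cv2.imwrite("pics/crops.png",np.vstack([a,b]))
for n,I,boxes in(("scene",S,((205,185,55,60),(270,225,40,40))),("top",T,((395,180,45,45),(340,205,45,45)))):
  for x,y,w,h in boxes:
    g=I[y:y+h,x:x+w].min(2); m=(g>110).astype(np.uint8)
    c=max(cv2.findContours(m,0,2)[0],key=cv2.contourArea)
    (cx,cy),r=cv2.minEnclosingCircle(c); M=cv2.moments(c)
    print(n,cv2.boundingRect(c+[x,y]),cx+x,cy+y,r,"cent",M["m10"]/M["m00"]+x,M["m01"]/M["m00"]+y)
print(plane("top",(421,197),.075),plane("top",(359,224),.045))
print("tip",tri((362,297),(251,212)),plane("top",(263,203),.006),plane("scene",(336,335),.006))
E
```

```text
scene (222, 198, 22, 19) 232.5 206.5 11.068072319030762 cent 232.49488054607508 206.5932878270762
scene (278, 230, 22, 20) 288.5 239.0 11.236202239990234 cent 288.5139318885449 239.24561403508773
top (411, 189, 23, 22) 421.80645179748535 199.2903232574463 11.516952514648438 cent 421.8869603916333 199.35692033822875
top (349, 214, 23, 22) 359.7272720336914 224.5 11.28391170501709 cent 359.61538461538464 224.4835164835165
[ 0.58280194 -0.27063952  0.075     ] [ 0.52442306 -0.12348873  0.045     ]
tip [0.5351904  0.1251453  0.13314144] [0.58913404 0.11661642 0.006     ] [0.59163927 0.1184823  0.006     ]
```

View pics/crops.png

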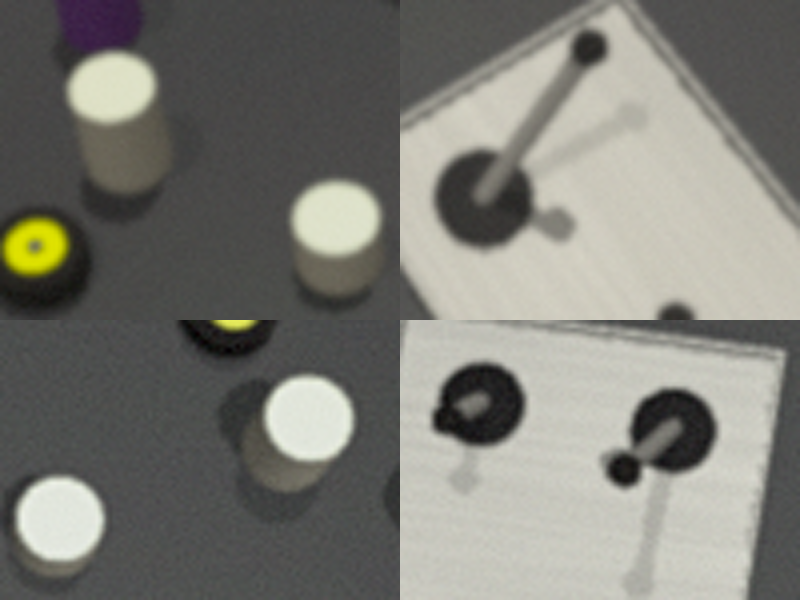

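```bash
python3 - <<'E'
from h import *
for nm,a,b,z in(("tall",(232.5,206.6),(421.85,199.35),.075),("short",(288.5,239.2),(359.65,224.5),.045),("ball",(361.9,296.4),(250.6,211.9),.132),("foot",(335.4,334.4),(263.6,201.4),.007)):
    print(nm,tri(a,b),plane("scene",a,z),plane("top",b,z))
s=robot.state();p=s["tool_pos"];y=np.radians(s["orientation"][2])
c=(plane("scene",(232.5,206.6),.075)+plane("top",(421.85,199.35),.075))/2-p
print(c, "tool xy",c[0]*np.cos(y)+c[1]*np.sin(y), c[0]*np.sin(y)-c[1]*np.cos(y))
E
```

```text
tall [ 0.57701218 -0.27241775  0.07511395] [ 0.57701327 -0.27257191  0.075     ] [ 0.57699289 -0.27238838  0.075     ]
short [ 0.52339503 -0.12528695  0.04483995] [ 0.52363022 -0.12548654  0.045     ] [ 0.52316979 -0.12504018  0.045     ]
ball [0.53511724 0.12520718 0.13564972] [0.53367825 0.12411494 0.132     ] [0.53593596 0.12591512 0.132     ]
foot [0.59253435 0.11586744 0.00675421] [0.59197637 0.11682195 0.007     ] [0.59305842 0.11502572 0.007     ]
[ 0.35474284  0.3111663  -0.15537286] tool xy 0.4422599042416463 -0.16453912311124969
```

Call:
drive_tool(deltas=[[[0.037, -0.014, 0], 0, 0.085], [[0.074, -0.028, 0], 0, 0.085], [[0.111, -0.042, 0], 0, 0.085], [[0.148, -0.055, 0], 0, 0.085], [[0.185, -0.069, 0], 0, 0.085]], squeeze=25)

```text
clock: 0.52
tool_pos: [0.3715, -0.4518, 0.2301]
orientation: [-179.9, 0.0, 20.8]
wrist_force: [1.3, -0.9, -0.1]
grip_width: 0.0848
```

Call:
drive_tool(deltas=[[[0.037, -0.014, 0], 0, 0.085], [[0.074, -0.028, 0], 0, 0.085], [[0.111, -0.042, 0], 0, 0.085], [[0.148, -0.055, 0], 0, 0.085], [[0.185, -0.069, 0], 0, 0.085]])

```text
clock: 0.93
tool_pos: [0.5208, -0.3201, 0.2299]
orientation: [-179.8, 0.0, 20.8]
wrist_force: [1.1, -1.0, -0.3]
grip_width: 0.0851
```

Call:
drive_tool(deltas=[[[0.035, -0.0123, 0], 0, 0.085], [[0.0695, -0.0246, 0], 0, 0.085], [[0.0695, -0.0246, 0.02], 0, 0.085], [[0.0695, -0.0246, 0.05], 0, 0.085], [[0.0695, -0.0246, 0.06], 0, 0.085]])

```text
clock: 1.35
tool_pos: [0.5756, -0.2706, 0.1652]
orientation: [-179.6, 0.3, 20.9]
wrist_force: [-1.2, -0.5, -1.4]
grip_width: 0.085
```

```bash
python3 - <<'E'
from h import *
S=robot.snapshot("scene")[:,:,::-1];T=robot.snapshot("top")[:,:,::-1]
print(robot.state()["tool_pos"])
a=cv2.resize(S[130:250,150:300],(600,480)[:2] and (400,320)); b=cv2.resize(T[140:260,350:500],(400,320))
cv2.imwrite("pics/pre.png",np.hstack([a,b]))
E
```

```text
[ 0.57490397 -0.27202624  0.16677191]
```

View pics/pre.png

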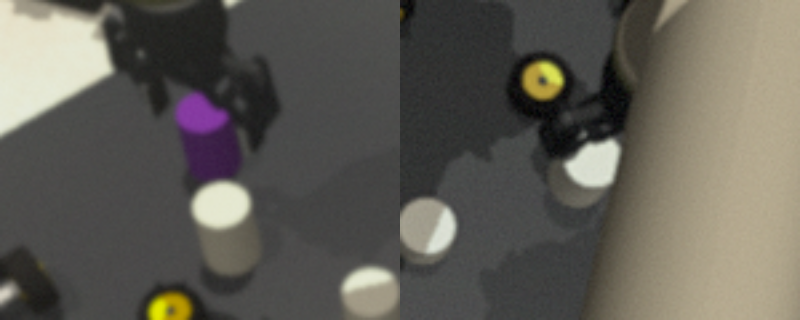

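```bash
python3 - <<'E'
from h import *
s=robot.state();p=s["tool_pos"];print(s["orientation"])
for sg in(1,-1):
  q=p+[sg*.356*.045,-sg*.934*.045,.013]
  print(sg,proj("top",q),proj("scene",q))
E
```

```text
[-179.59807438    0.31651768   20.77952366]
1 [450.71427009 180.41324551] [209.359916   170.46354899]
-1 [412.47114323 195.04282524] [243.14635966 184.92230501]
```

Call:
drive_tool(deltas=[[[0.002, 0.0007, 0.03], 0, 0.085], [[0.002, 0.0007, 0.065], 0, 0.085], [[0.002, 0.0007, 0.1], 0, 0.085], [[0.002, 0.0007, 0.125], 0, 0.085], [[0.002, 0.0007, 0.137], 0, 0.085]])

```text
clock: 1.87
tool_pos: [0.5741, -0.2717, 0.0273]
orientation: [-179.5, 0.5, 20.7]
wrist_force: [-1.4, 0.3, 0.2]
grip_width: 0.0848
```

Call:
drive_tool(deltas=[[[0, 0, 0], 0, 0.085], [[0, 0, 0], 0, 0.045], [[0, 0, 0], 0, 0.04], [[0, 0, 0], 0, 0.04], [[0, 0, 0], 0, 0.04]])

```text
clock: 2.28
tool_pos: [0.5758, -0.2726, 0.0304]
orientation: [-179.7, 0.3, 20.7]
wrist_force: [-1.3, 0.8, 8.0]
grip_width: 0.0534
```

Call:
drive_tool(deltas=[[[0, 0, 0], 0, 0.04], [[0, 0, 0], 0, 0.04], [[0, 0, 0], 0, 0.04], [[0, 0, 0], 0, 0.04], [[0, 0, 0], 0, 0.04]])

```text
clock: 2.7
tool_pos: [0.5759, -0.2725, 0.0305]
orientation: [-179.7, 0.3, 20.7]
wrist_force: [-0.7, 0.5, 0.7]
grip_width: 0.0543
```

Call:
drive_tool(deltas=[[[0, 0, -0.015], 0, 0.04], [[0, 0, -0.04], 0, 0.04], [[0, 0, -0.075], 0, 0.04], [[0, 0, -0.11], 0, 0.04], [[0, 0, -0.145], 0, 0.04]])

```text
clock: 3.12
tool_pos: [0.5764, -0.2729, 0.1766]
orientation: [-179.6, 0.3, 20.7]
wrist_force: [1.1, -0.1, -1.1]
grip_width: 0.054
```

Call:
drive_tool(deltas=[[[0, 0, -0.025], 0.05, 0.04], [[0, 0, -0.04], 0.15, 0.04], [[0, 0, -0.04], 0.27, 0.04], [[0, 0, -0.04], 0.39, 0.04], [[0, 0, -0.04], 0.52, 0.04]])

```text
clock: 3.53
tool_pos: [0.5768, -0.2729, 0.2169]
orientation: [-179.8, 0.5, -9.1]
wrist_force: [0.2, 0.2, -0.4]
grip_width: 0.0538
```

Call:
drive_tool(deltas=[[[-0.006, -0.025, 0], 0, 0.04], [[-0.014, -0.06, 0], 0, 0.04], [[-0.022, -0.095, 0], 0, 0.04], [[-0.031, -0.13, 0], 0, 0.04], [[-0.039, -0.165, 0], 0, 0.04]])

```text
clock: 3.95
tool_pos: [0.5639, -0.1022, 0.2175]
orientation: [-179.8, 0.5, -9.1]
wrist_force: [0.8, -0.2, -0.8]
grip_width: 0.0539
```

Call:
drive_tool(deltas=[[[-0.0085, -0.035, 0], 0, 0.04], [[-0.017, -0.07, 0], 0, 0.04], [[-0.025, -0.105, 0], 0, 0.04], [[-0.033, -0.14, 0], 0, 0.04], [[-0.039, -0.165, 0], 0, 0.04]])

```text
clock: 4.37
tool_pos: [0.5508, 0.0709, 0.2184]
orientation: [-179.8, 0.5, -9.0]
wrist_force: [-0.0, 0.3, 0.5]
grip_width: 0.0538
```

Call:
drive_tool(deltas=[[[-0.006, -0.025, 0], 0, 0.04], [[-0.0122, -0.0512, 0], 0, 0.04], [[-0.0122, -0.0512, 0], 0, 0.04], [[-0.0122, -0.0512, 0], 0, 0.04], [[-0.0122, -0.0512, 0], 0, 0.04]])

```text
clock: 4.78
tool_pos: [0.5467, 0.1227, 0.2185]
orientation: [-179.8, 0.5, -9.0]
wrist_force: [-0.1, 0.3, -1.1]
grip_width: 0.054
```

```bash
python3 - <<'E'
from h import *
S=robot.snapshot("scene")[:,:,::-1];T=robot.snapshot("top")[:,:,::-1]
s=robot.state();p=s["tool_pos"];print(p,s["orientation"])
cv2.imwrite("pics/hs.png",S);cv2.imwrite("pics/ht.png",T)
for dz in(-.0305,.0445): print(proj("scene",p+[0,0,dz]),proj("top",p+[0,0,dz]))
a=cv2.resize(S[190:350,280:440],(400,400),interpolation=2); b=cv2.resize(T[120:280,170:330],(400,400),interpolation=2)
cv2.imwrite("pics/hov.png",np.hstack([a,b]))
E
```

```text
[0.5469431  0.12173559 0.21857454] [-179.81205856    0.52743805   -9.09160516]
[358.94128843 286.90022131] [248.31408852 200.7605343 ]
[362.89394461 267.46542265] [241.79764185 191.01442745]
```

View pics/hov.png

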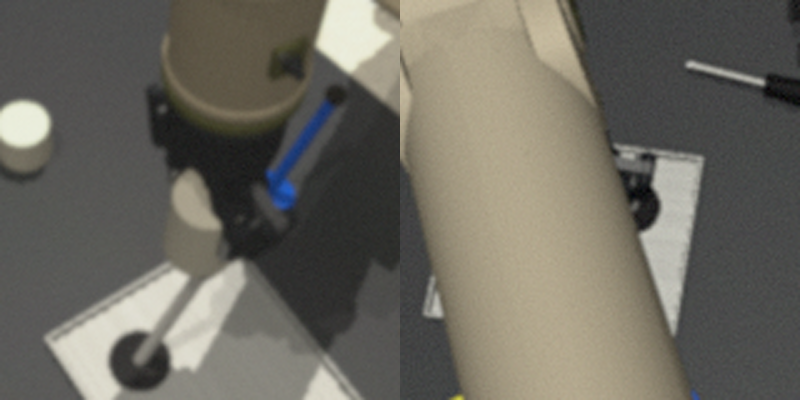

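```bash
python3 - <<'E'
from h import *
S=cv2.imread("pics/hs.png")
p=np.array([0.5469431,0.12173559,0.21857454]); k=10;x0,y0=335,250
a=cv2.resize(S[y0:y0+58,x0:x0+60],None,fx=k,fy=k,interpolation=2)
for dz,r in((-.0305,.028),(.0445,.026)):
  pts=np.array([proj("scene",p+[r*np.cos(t),r*np.sin(t),dz]) for t in np.linspace(0,6.28,60)])
  cv2.polylines(a,[np.int32((pts-[x0,y0]+.5)*k)],True,(0,255,0),1)
a=cv2.convertScaleAbs(a,alpha=1.5)
cv2.imwrite("pics/z.png",a)
E
```

```text
(no output)
```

View pics/z.png

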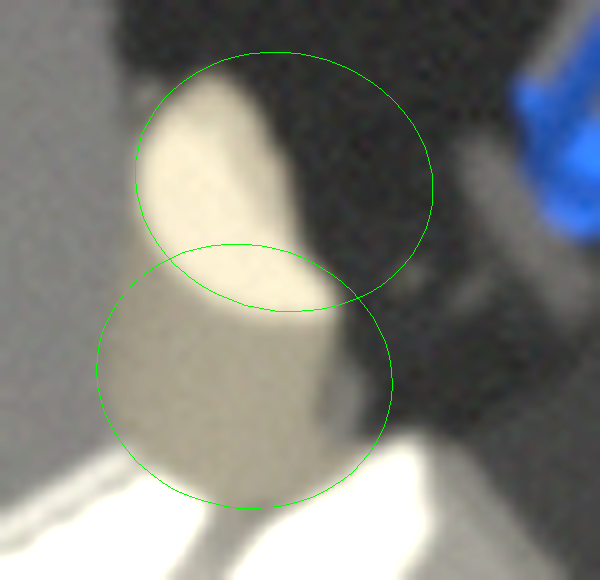

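Call:
drive_tool(deltas=[[[0, -0.0015, 0.01], 0, 0.04], [[0, -0.0015, 0.025], 0, 0.04], [[0, -0.0015, 0.04], 0, 0.04], [[0, -0.0015, 0.05], 0, 0.04], [[0, -0.0015, 0.058], 0, 0.04]])

```text
clock: 5.3
tool_pos: [0.5462, 0.1225, 0.1588]
orientation: [-179.9, 0.6, -9.2]
wrist_force: [-0.7, -0.3, 0.1]
grip_width: 0.0536
```

Call:
drive_tool(deltas=[[[0, 0, 0.004], 0, 0.04], [[0, 0, 0.008], 0, 0.04], [[0, 0, 0.012], 0, 0.04], [[0, 0, 0.016], 0, 0.04], [[0, 0, 0.02], 0, 0.04]])

```text
clock: 5.72
tool_pos: [0.5463, 0.1227, 0.1389]
orientation: [-179.8, 0.6, -9.2]
wrist_force: [-0.5, -0.3, -0.7]
grip_width: 0.054
```

Call:
drive_tool(deltas=[[[0.0005, -0.0005, 0.004], 0, 0.04], [[0.0005, -0.0005, 0.008], 0, 0.04], [[0.0005, -0.0005, 0.012], 0, 0.04], [[0.0005, -0.0005, 0.016], 0, 0.04], [[0.0005, -0.0005, 0.02], 0, 0.04]])

```text
clock: 6.13
tool_pos: [0.5467, 0.1232, 0.1185]
orientation: [-179.8, 0.6, -9.2]
wrist_force: [-0.0, 0.4, -2.1]
grip_width: 0.0535
```

Call:
drive_tool(deltas=[[[0, 0, 0.002], 0, 0.04], [[0, 0, 0.004], 0, 0.04], [[0, 0, 0.006], 0, 0.04], [[0, 0, 0.008], 0, 0.04], [[0, 0, 0.01], 0, 0.04]])

```text
clock: 6.55
tool_pos: [0.5466, 0.1233, 0.1085]
orientation: [-179.8, 0.6, -9.2]
wrist_force: [-0.7, -0.1, -0.1]
grip_width: 0.0536
```

Mouth at about 78 mm, no contact so far; 6–7 mm to go to seating. I lower it in small steps until the force rises.

Call:
drive_tool(deltas=[[[0, 0, 0.001], 0, 0.04], [[0, 0, 0.002], 0, 0.04], [[0, 0, 0.003], 0, 0.04], [[0, 0, 0.004], 0, 0.04], [[0, 0, 0.005], 0, 0.04]])

```text
clock: 6.97
tool_pos: [0.5465, 0.1234, 0.1034]
orientation: [-179.8, 0.6, -9.2]
wrist_force: [-1.7, 0.9, -0.4]
grip_width: 0.0537
```

Call:
drive_tool(deltas=[[[0, 0, 0.0005], 0, 0.04], [[0, 0, 0.001], 0, 0.04], [[0, 0, 0.0015], 0, 0.04], [[0, 0, 0.002], 0, 0.04], [[0, 0, 0.002], 0, 0.04]])

```text
clock: 7.38
tool_pos: [0.5464, 0.1235, 0.1015]
orientation: [-179.8, 0.6, -9.2]
wrist_force: [-2.5, -0.2, 0.2]
grip_width: 0.0539
```

Call:
drive_tool(deltas=[[[-0.0005, 0, 0.0005], 0, 0.04], [[-0.0005, 0, 0.001], 0, 0.04], [[-0.0005, 0, 0.0015], 0, 0.04], [[-0.0005, 0, 0.002], 0, 0.04], [[-0.0005, 0, 0.002], 0, 0.04]])

```text
clock: 7.8
tool_pos: [0.5464, 0.1236, 0.1011]
orientation: [-179.8, 0.5, -9.2]
wrist_force: [-5.1, -2.3, 11.7]
grip_width: 0.0536
```

```bash
python3 - <<'E'
from h import *
S=robot.snapshot("scene")[:,:,::-1]; s=robot.state();p=s["tool_pos"];print(p,s["wrist_force"],s["wrist_torque"])
k=10;x0,y0=330,270
a=cv2.resize(S[y0:y0+58,x0:x0+60],None,fx=k,fy=k,interpolation=2)
for dz,r in((-.0305,.028),(.0445,.026)):
  pts=np.array([proj("scene",p+[r*np.cos(t),r*np.sin(t),dz]) for t in np.linspace(0,6.28,60)])
  cv2.polylines(a,[np.int32((pts-[x0,y0]+.5)*k)],True,(0,255,0),1)
cv2.imwrite("pics/z2.png",cv2.convertScaleAbs(a,alpha=1.5))
E
```

```text
[0.54644446 0.1235478  0.10109363] [-5.48002536 -1.33889301 11.81680177] [-0.36906151  1.11695867  0.06390718]
```

View pics/z2.png

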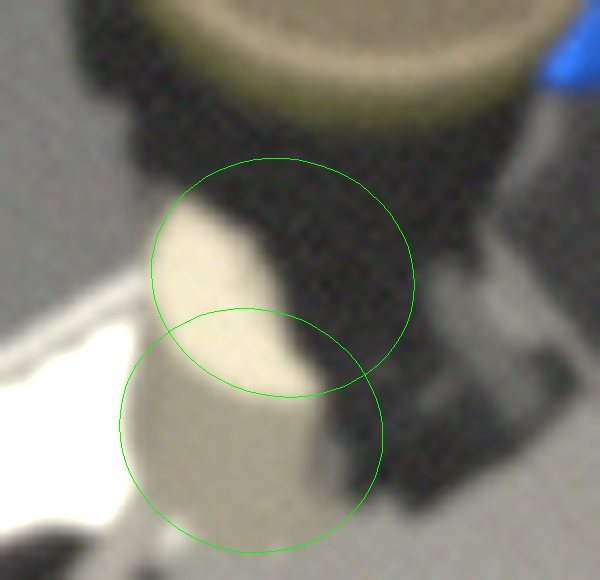

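The vertical force rose to 12 N at the predicted seating height, and the picture shows the cup there. It is seated, so I release it.

Call:
drive_tool(deltas=[[[0, 0, -0.001], 0, 0.04], [[0, 0, -0.001], 0, 0.065], [[0, 0, -0.001], 0, 0.085], [[0, 0, -0.001], 0, 0.085], [[0, 0, -0.001], 0, 0.085]])

```text
clock: 8.27
tool_pos: [0.5464, 0.1235, 0.1018]
orientation: [-179.8, 0.5, -9.2]
wrist_force: [-0.2, 0.7, 0.3]
grip_width: 0.0851
```

Call:
drive_tool(deltas=[[[0, 0, 0], 0, 0.085], [[0, 0, 0], 0, 0.085], [[0, 0, 0], 0, 0.085], [[0, 0, 0], 0, 0.085], [[0, 0, -0.003], 0, 0.085]])

```text
clock: 8.68
tool_pos: [0.5461, 0.1234, 0.1043]
orientation: [-179.8, 0.6, -9.2]
wrist_force: [0.1, 0.5, 1.3]
grip_width: 0.0848
```

Call:
drive_tool(deltas=[[[0, 0, -0.01], 0, 0.085], [[0, 0, -0.02], 0, 0.085], [[0, 0, -0.03], 0, 0.085], [[0, 0, -0.045], 0, 0.085], [[0, 0, -0.06], 0, 0.085]])

```text
clock: 9.1
tool_pos: [0.5467, 0.1232, 0.166]
orientation: [-179.8, 0.5, -9.2]
wrist_force: [-0.2, 0.4, -0.0]
grip_width: 0.0847
```

Call:
drive_tool(deltas=[[[0, 0, -0.02], 0, 0.085], [[0, 0, -0.05], 0, 0.085], [[0, 0.03, -0.07], 0, 0.085], [[0, 0.06, -0.08], 0, 0.085], [[0, 0.09, -0.08], 0, 0.085]])

```text
clock: 9.52
tool_pos: [0.5344, 0.0338, 0.2505]
orientation: [-179.7, 0.1, -9.1]
wrist_force: [1.1, -0.3, -0.7]
grip_width: 0.085
```

Call:
drive_tool(deltas=[[[0, 0.035, 0], 0, 0.085], [[0, 0.07, 0], 0, 0.085], [[0, 0.1, 0], 0, 0.085], [[0, 0.12, 0], 0, 0.085], [[0, 0.12, 0], 0, 0.085]])

```text
clock: 9.93
tool_pos: [0.5146, -0.0907, 0.2513]
orientation: [-179.9, 0.0, -9.5]
wrist_force: [-0.1, -0.1, -0.3]
grip_width: 0.0848
```

```bash
python3 - <<'E'
from h import *
S=robot.snapshot("scene")[:,:,::-1];T=robot.snapshot("top")[:,:,::-1]
a=cv2.resize(S[180:340,260:420],(400,400),interpolation=2); b=cv2.resize(T[130:290,220:380],(400,400),interpolation=2)
cv2.imwrite("pics/end.png",np.hstack([a,b]))
E
```

```text
(no output)
```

View pics/end.png

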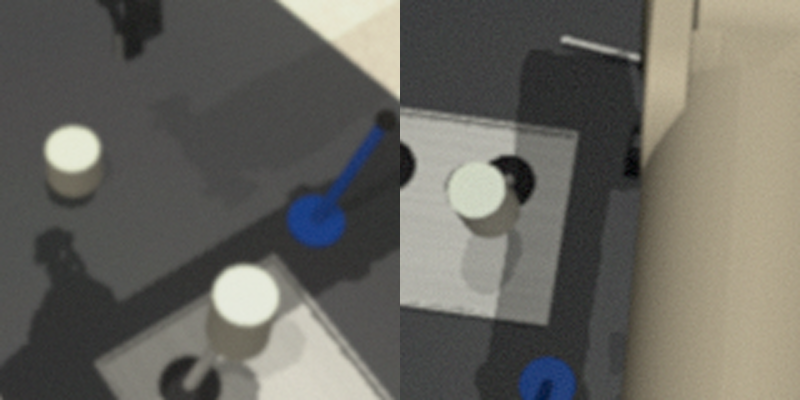

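Call:
drive_tool(deltas=[[[0, 0, 0], 0, 0.085], [[0, 0, 0], 0, 0.085], [[0, 0, 0], 0, 0.085], [[0, 0, 0], 0, 0.085], [[0, 0, 0], 0, 0.085]])

```text
clock: 10.45
tool_pos: [0.5156, -0.0846, 0.2511]
orientation: [-179.7, 0.0, -9.1]
wrist_force: [0.5, -0.4, -1.0]
grip_width: 0.0852
```

Call:
drive_tool(deltas=[[[0, 0, 0], 0, 0.085], [[0, 0, 0], 0, 0.085], [[0, 0, 0], 0, 0.085], [[0, 0, 0], 0, 0.085], [[0, 0, 0], 0, 0.085]])

```text
clock: 10.87
tool_pos: [0.5156, -0.0847, 0.2511]
orientation: [-179.7, 0.0, -9.1]
wrist_force: [0.2, 0.2, 0.0]
grip_width: 0.0848
```

```bash
python3 - <<'E'
from h import *
def m(I,b):
    x,y,w,h=b; c=max(cv2.findContours((cv2.GaussianBlur(I[y:y+h,x:x+w].min(2),(3,3),0)>205).astype(np.uint8),0,2)[0],key=cv2.contourArea); M=cv2.moments(c)
    return (round(M["m10"]/M["m00"]+x,2),round(M["m01"]/M["m00"]+y,2)),M["m00"]
for i in range(6):
    S=robot.snapshot("scene"); print(m(S,(342,283,36,25)), m(S,(272,225,36,32)))
T=robot.snapshot("top"); b=m(T,(235,190,30,30)); print(b, tri(m(S,(342,283,36,25))[0],b[0]))
E
```

```text
((357.98, 297.7), 348.0) ((288.65, 239.22), 173.0)
((357.99, 297.71), 348.0) ((288.67, 239.19), 172.0)
((358.01, 297.68), 349.0) ((288.63, 239.24), 173.5)
((358.01, 297.68), 349.0) ((288.71, 239.28), 171.5)
((358.01, 297.68), 349.0) ((288.65, 239.22), 173.0)
((357.98, 297.69), 348.0) ((288.63, 239.21), 172.0)Traceback (most recent call last):
  File "<stdin>", line 7, in <module>
  File "<stdin>", line 3, in m
ValueError: max() iterable argument is empty
```

```bash
python3 - <<'E'
from h import *
print(plane("scene",(358,297.7),.146)); robot.hand_in(); print(robot.state()["clock"])
E
```

```text
[0.54721277 0.1248834  0.146     ]
the job is handed in; nothing more can be done
the job is handed in; nothing more can be done
```

The tall cup is hanging mouth-down on the long peg. I handed the job in just after 11 s on the robot's clock, well under the 42 s limit; no verdict is reported.

- **Moves:** I gripped the tall cup at about 25 N and lifted it. I turned the jaws across the peg's lean and lowered the cup straight down, offset about 12 mm for the lean. I let go only once it was seated.
- **Seating:** the upward force rose to about 12 N at the predicted height, which puts the tip about 71 mm inside the mouth. That is a calculated depth; I could not see the tip inside the cup.
- **At rest:** over six pictures the cup shifted by at most 0.03 pixels. Its top sits within about 2 mm of the release position, taking its height as 146 mm.
- **Short cup:** it stands where it was, within about 0.2 pixels of its first position.
- **Arm:** it ended clear of everything, with the tool at 0.25 m height.

**Failed check:** the last top-view measurement of the cup gave no result because its brightness threshold was too high. The final numbers therefore come from the scene camera alone. An earlier top-view picture, taken just after release, does show the cup on the peg.

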